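Tighten a viewing-window ring with a two-pin key

TASK

The retaining ring of the round viewing window in the enclosure door is still loose. Take the two-pin key from the tool block, feel its pins into the ring's two holes and turn the ring clockwise until it stops, fully tight, pressing and turning gently. Then stand the key back in its slot in the tool block, and leave everything else lying where it is.

Things in the scene. Friction and masses are not known exactly. Their poses are not given: they have to be found in the camera images.
- key: Steel T-handled two-pin key, 0.2 to 0.3 kg, 96 mm tall, upright. Origin: on its axis, level with the pin tips; z up, y along handle and pins. Pins: dia 6, round-tipped, 16 long, at y = +-34. Head 22x80, z 16 to 27. Shank dia 13. Handle bar 14 wide (x), 110 long (y), z 80 to 96. Grip the bar's middle across its 14 mm: on both sides of the shank there is free room. Half a turn makes no difference.
- door: White enclosure door leaf clamped face up on the bench, 300 (x) x 250 (y) x 25 mm; origin under its centre, z up. The round window, flange 18 mm proud of the leaf, is 35 mm from its centre towards +x. Lamps, lock and clamps on it stand under 20 mm above the leaf.
- window (a point): Centre of the window, level with the top face of its aluminium retaining ring (37 mm above the bench); axes as the door's. The flange, bore 86 mm, stands 6 mm above the ring face. Ring: outside 84, bore 55, with two holes, dia 9, 8 mm deep, one either side, 34 mm from the centre; the glass inside the bore lies 4 mm below the ring face.
- ring (a joint): Ring angle in its thread, rad: grows clockwise from above, 0.6 to 1.0 at the start, 1.5 = tight, a hard stop. It turns at about 0.25 N m and stays where left; past the stop the torque climbs some 0.2 N m per 0.01 rad, 1.5 N m is too much. The holes' line stands (0.8 - value + e) rad about z from the door's y axis; e is fixed, not measured, -0.3 to 0.3: find the holes by eye or by feel.
- block: Wooden tool block fixed to the bench, 100 (x) x 150 (y) x 45 mm; origin under its centre, z up. A slot 10 mm wide (x), 79 long (y), 22 deep in the middle of its top takes the key's pins; the key stands there at the start, its head flat on the top, its origin 29 mm above the block's, its axes along the block's. Screw bits up to 20 mm tall stand along its -x edge.
- tape: White tape roll, dia 56, 19 tall, lying on the door; origin under its centre.
- terminal: Grey terminal, 45 x 12 x 30 mm, standing on the door; origin under its centre.
- breaker: White circuit breaker, 72 x 18 x 69 mm, standing on the bench, right of the door; origin under its centre.
- screwdriver: Screwdriver with a black handle, about 200 mm long, lying on the bench, left of the door; origin under its middle.
- adapter: Black power adapter, 105 x 45 x 30 mm, on the bench, right of the door and nearer the robot; origin under its centre.
Things that resemble listed ones, but are neither listed nor needed, are in the scene too. There is more than one size of the key; the one meant has the size given above.

How it is judged:
By the outcome, as a careful person would: the job done as asked, in the order asked, and still so for the second after the job is handed in, with the robot touching nothing.
It also fails if it takes over 64 s, if anything falls off the work surface, if the arm or the gripper's body presses on something with over 40 N, if the wrist force passes 120 N, or if a joint passes its speed limit or range.

ROBOT

A 7-joint arm with a two-finger parallel gripper is mounted at the origin on the work surface. World frame = base frame: x ahead of the robot, y to its left, z up, the work surface at z = 0. Lengths are in m, angles in rad, forces in N, time in s.
With the tool pointing down it reaches from about 0.425 to 0.925 m from the base axis. Payload 6.8 kg.
Tool frame: the origin (TCP) lies midway between the tips of the shut fingers; the grasp point (between the pads) lies 19 mm behind it; z points along the fingers, y is the line along which they close (so a half turn about z gives the same grasp; the last joint's range is limited). The gripper opens to 85 mm and grips with 20 to 120 N. Pads are 22 mm wide; open, the fingers measure 114 mm over their backs; the gripper's body (76 mm by 85 mm) begins 54 mm behind the grasp point. The pads swing forward as they close: fully open they stand 13 mm farther back than shut.
Start: joints at [-1.242, 0.477, 0.022, 1.555, -0.011, 1.109, -0.083], TCP at [0.286, 0.612, 0.231] pointing down, gripper open.
Joint ranges: [-2.96, 2.96], [-0.34, 2.1], [-1.41, 1.46], [0.24, 2.44], [-1.37, 4.51], [0.17, 1.92], [-2.96, 2.96]. Speed limits (rad/s): [2.39, 2.39, 3.14, 3.14, 3.14, 3.14, 3.14].

INTERFACE

Orientations are given as a unit quaternion [w, x, y, z].
In Python, from station import bot, imaging gives the robot as it stands.
- The arm moves only by the tool move_arm, never from a script. Its argument "commands" is a list that holds one entry, the list of rows, each a list of 7 numbers: the shift along the tool's x, y, z in m, then the turn, a rotation vector about the tool's x, y, z in degrees, then the finger opening in m, from 0 to 0.0854. In form: [[[x, y, z, rx, ry, rz, grip], ...]]. A call has 1 to 20 rows; each row shifts and turns the commanded pose from where the row before left it, along the tool's axes as they then stand; what a row does not reach is not made up. A row lasts 1/8 s, in which the tool goes at most 62.5 mm and 10.7 degrees, less where a joint would pass 70% of its speed; a pose out of reach is approached as far as the arm can. A call is refused whole if a number of a shift passes 0.0625 or a number of a turn 10.7, either way. A call with a gripper value outside its range is refused whole. The fingers move at their own pace and stop on an object; "squeeze" is the grip in N (left out, the last holds). Time passes only in rows, so rows that do not move let the fingers close. It gives the time, the measured TCP pose, the force, the opening and the grip force at its end, in the units of the state.
- bot.get_obs(): the state, without advancing time (a new reading comes with each control period).
- imaging.read_camera(name): name is "scene" or "side" or "wrist"; returns the picture (400x640x3 uint8, red, green, blue); there is no depth.
- imaging.calibration(name): a dict with "intrinsics" (3x3 intrinsics, pixels), "extrinsics" (4x4, takes a point from camera to world coordinates); the wrist camera has in their place "mount" (4x4, takes a point from camera to tool coordinates, whose origin is the TCP and whose axes are the flange's). Camera axes: x right, y down, z forward; pixel columns grow to the right and rows downward; lengths in m; the calibration is good to about 2 mm. A picture is of the moment at which its call begins: read the wrist's pose just before it. calibration takes no time and is no camera call.
- bot.hand_in(): hands the job in; it is judged then, once.
The state is a dict: "t": time; "q": joint angles; "joint_vel": joint speeds; "joint_torque": joint torques, N m; "eef_pos": TCP position; "tool_rot": TCP orientation; "contact_force": force on the tool from outside, world axes, zero at the start; "torque": the same for the moment, N m; "gripper_width": opening from 0.0 (shut) to 1.0 (fully open); "grasp_force": force on a finger pad.
Only numpy, scipy, OpenCV 4.12 (cv2) and the standard library are available. Lean on these libraries where they do the work, as an engineer would, in place of code of your own. Each camera call takes 0.05 s, during which the arm holds its last target. There are 200 camera calls.

## Working session

There is one attempt and no reset: what is moved stays moved. The work goes in short steps, Python scripts to look and compute and a tool call to move; the robot and the scene stay as the last step left them, time stands still between calls to the robot, and variables do not carry over. Pictures are saved under pics/ and viewed, at most 10 in all, crops included, and the job is handed in when it is done.

Besides the shell and the picture viewer there is one more tool, called as a command line: name --argument value ..., lists and objects as JSON in quotes. move_arm: Moves the arm, as the interface text tells. Its arguments: {"type":"object","properties":{"commands":{"type":"array","items":{"type":"array","items":{"type":"array","items":{"type":"number"}}}},"squeeze":{"type":"number"}},"required":["commands"]}

```bash
mkdir -p pics
cat > h.py <<'E'
import numpy as np, cv2
from station import bot, imaging
from scipy.spatial.transform import Rotation as R
np.set_printoptions(precision=4,suppress=True)
def save(name,fn,crop=None,k=1):
    im=imaging.read_camera(name)
    if crop: im=im[crop[1]:crop[3],crop[0]:crop[2]]
    im=cv2.resize(im,None,fx=k,fy=k,interpolation=cv2.INTER_CUBIC)
    cv2.imwrite('pics/'+fn,im[...,::-1])
def tool(o=None):
    o=o or bot.get_obs(); T=np.eye(4); q=o['tool_rot']
    T[:3,:3]=R.from_quat([q[1],q[2],q[3],q[0]]).as_matrix(); T[:3,3]=o['eef_pos']; return T
def cam(name,T=None):
    c=imaging.calibration(name)
    return c['intrinsics'], (c['extrinsics'] if name!='wrist' else (tool() if T is None else T)@c['mount'])
def px2w(name,uv,z,T=None):
    K,E=cam(name,T); d=E[:3,:3]@np.linalg.inv(K)@np.array([uv[0],uv[1],1.]); return E[:3,3]+d*(z-E[2,3])/d[2]
def w2px(name,p,T=None):
    K,E=cam(name,T); c=np.linalg.inv(E)@np.append(p,1); u=K@c[:3]; return u[:2]/u[2]
E
python3 - <<'E'
from h import *
a=imaging.read_camera('scene');b=imaging.read_camera('side')
cv2.imwrite('pics/a.png',cv2.resize(a,(800,500),interpolation=cv2.INTER_CUBIC)[...,::-1])
cv2.imwrite('pics/b.png',cv2.resize(b,(800,500),interpolation=cv2.INTER_CUBIC)[...,::-1])
cv2.imwrite('pics/a0.png',a[...,::-1]);cv2.imwrite('pics/b0.png',b[...,::-1])
print(bot.get_obs()); print(tool())
for n in('scene','side'):print(cam(n))
print(imaging.calibration('wrist'))
E
```

```text
{'t': 0.1, 'q': array([-1.2421,  0.4777,  0.0224,  1.5563, -0.0115,  1.1093, -0.0831]), 'joint_vel': array([-0.0007, -0.0025,  0.0016, -0.0028,  0.    , -0.0001, -0.0009]), 'joint_torque': array([  0.005 , -59.7762,   1.6141, -28.1959,   0.0129,   0.0049,
         0.    ]), 'eef_pos': array([0.2854, 0.6111, 0.2304]), 'tool_rot': array([-0.0001,  0.2167,  0.9762, -0.0008]), 'contact_force': array([ 0.4712, -0.4939,  0.3608]), 'torque': array([0.0549, 0.0194, 0.0023]), 'grasp_force': 0.0, 'gripper_width': 1.0011751769750439}
[[-0.9061  0.4231 -0.0006  0.2854]
 [ 0.4231  0.9061 -0.0015  0.6111]
 [-0.0001 -0.0016 -1.      0.2304]
 [ 0.      0.      0.      1.    ]]
(array([[427.983 ,   0.    , 324.4299],
       [  0.    , 427.983 , 197.4255],
       [  0.    ,   0.    ,   1.    ]]), array([[-0.0918,  0.8357, -0.5415,  1.3151],
       [ 0.9958,  0.0791, -0.0467, -0.0346],
       [ 0.0038, -0.5435, -0.8394,  1.2717],
       [ 0.    ,  0.    ,  0.    ,  1.    ]]))
(array([[439.7505,   0.    , 318.8601],
       [  0.    , 439.7505, 190.0242],
       [  0.    ,   0.    ,   1.    ]]), array([[ 0.9802, -0.1494,  0.1301,  0.359 ],
       [-0.197 , -0.668 ,  0.7176, -1.0092],
       [-0.0203, -0.729 , -0.6842,  0.9356],
       [ 0.    ,  0.    ,  0.    ,  1.    ]]))
{'intrinsics': array([[299.1468,   0.    , 316.5596],
       [  0.    , 299.1468, 201.7174],
       [  0.    ,   0.    ,   1.    ]]), 'mount': array([[ 0.0002, -0.9527, -0.3038,  0.0777],
       [ 1.    ,  0.0002,  0.0002,  0.0008],
       [-0.0001, -0.3038,  0.9527, -0.1428],
       [ 0.    ,  0.    ,  0.    ,  1.    ]])}
```

View pics/a.png

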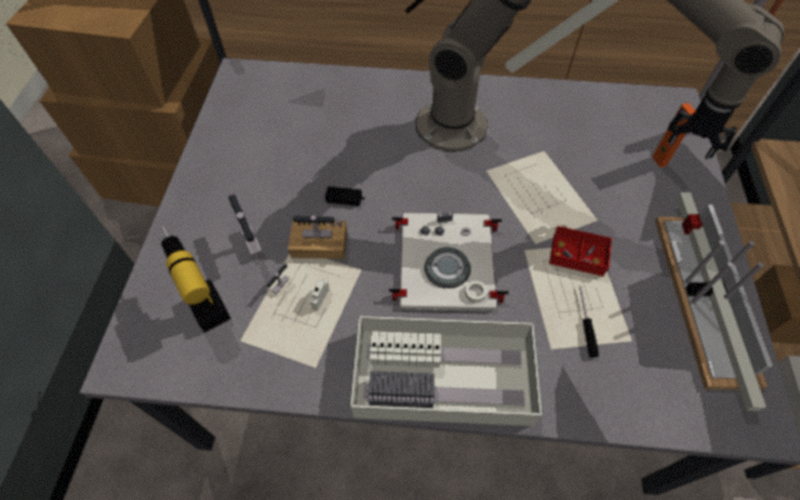

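View pics/b.png

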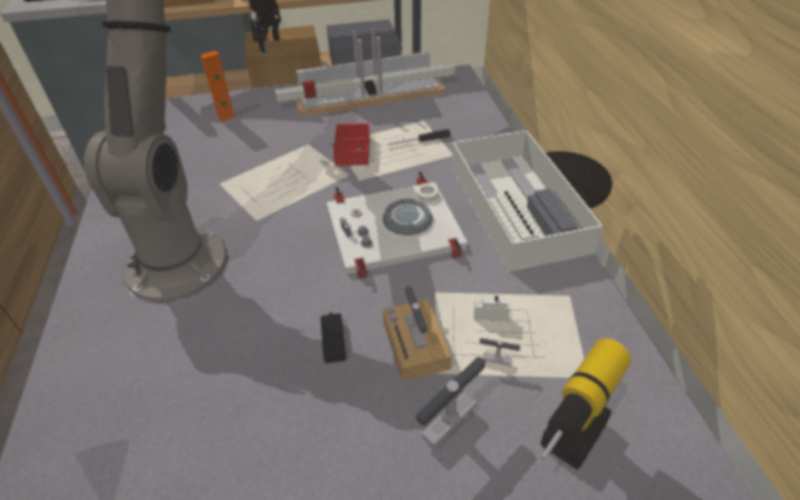

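Candidates for the key (800-px scene picture): one in the block (318,232), a larger one standing at (243,222), and a small one at (277,278). By the description it should be the one in the block, so I'll check that in a close crop.

Run:
```python
from h import *
a=cv2.imread('pics/a0.png');b=cv2.imread('pics/b0.png')
ca=cv2.resize(a[160:250,170:290],None,fx=6,fy=6,interpolation=cv2.INTER_CUBIC)[:, :]
cb=cv2.resize(b[220:310,300:420],None,fx=6,fy=6,interpolation=cv2.INTER_CUBIC)
cv2.imwrite('pics/c.png',cv2.resize(np.vstack([ca[:300],cb[:300]]),None,fx=1,fy=1))
cv2.imwrite('pics/c.png',np.vstack([cv2.resize(a[165:215,170:290],None,fx=6,fy=6,interpolation=cv2.INTER_CUBIC),cv2.resize(b[225:275,280:400],None,fx=6,fy=6,interpolation=cv2.INTER_CUBIC)]))
s=1/1.25
for n,uv,z in [('scene',(290,221),.045),('scene',(347,222),.045),('scene',(344,250),.045),('scene',(289,249),.045),('side',(384,311),.045),('side',(429,299),.045),('side',(450,349),.045),('side',(401,364),.045),('scene',(448,265),.043),('side',(408,214),.043),('scene',(404,214),.025),('scene',(492,214),.025),('scene',(496,305),.025),('scene',(400,305),.025)]:
    print(n,uv,px2w(n,(uv[0]*s,uv[1]*s),z))
```

```text
scene (290, 221) [ 0.4683 -0.4348  0.045 ]
scene (347, 222) [ 0.4566 -0.2745  0.045 ]
scene (344, 250) [ 0.55   -0.2685  0.045 ]
scene (289, 249) [ 0.5609 -0.4179  0.045 ]
side (384, 311) [ 0.4549 -0.2868  0.045 ]
side (429, 299) [ 0.5537 -0.2751  0.045 ]
side (450, 349) [ 0.5635 -0.4071  0.045 ]
side (401, 364) [ 0.4636 -0.4206  0.045 ]
scene (448, 265) [0.5697 0.0156 0.043 ]
side (408, 214) [0.5684 0.0057 0.043 ]
scene (404, 214) [ 0.3989 -0.1187  0.025 ]
scene (492, 214) [0.3748 0.1347 0.025 ]
scene (496, 305) [0.668  0.1463 0.025 ]
scene (400, 305) [ 0.6914 -0.1017  0.025 ]
```

View pics/c.png

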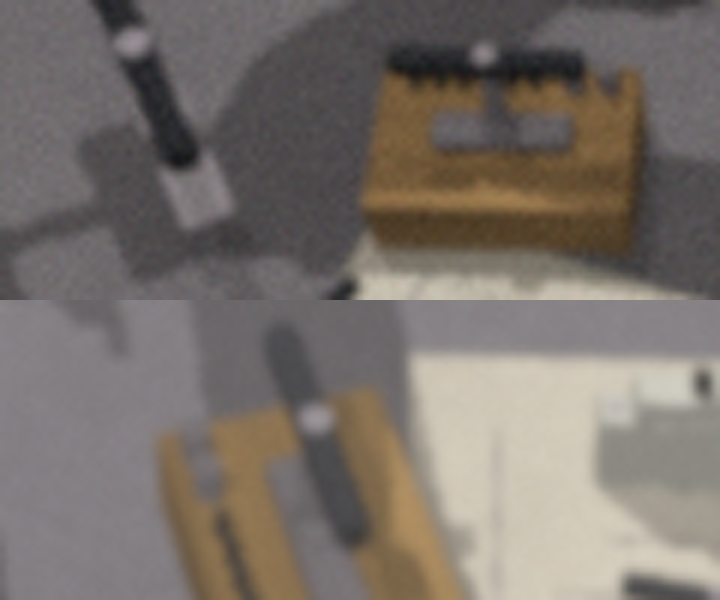

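```bash
cat >> h.py <<'E'
def plan(p,yaw,T=None):
    """total tool-frame shift/turn to TCP p with tool y at angle yaw, tool down"""
    T=tool() if T is None else T
    yv=np.array([np.cos(yaw),np.sin(yaw),0]); z=np.array([0,0,-1.]); M=np.stack([np.cross(yv,z),yv,z],1)
    d=T[:3,:3].T@(np.array(p)-T[:3,3]); r=R.from_matrix(T[:3,:3].T@M).as_rotvec(degrees=True)
    n=max(np.abs(d).max()/.06,np.abs(r).max()/10.5)
    print('shift mm',d*1e3,'rot deg',r,'rows',n); G=np.eye(4);G[:3,:3]=M;G[:3,3]=p; return G
E
python3 - <<'E'
from h import *
print(px2w('scene',(250.8,174.2),.125),px2w('side',(332.7,244.7),.125))
G=plan((.56,.25,.26),np.deg2rad(25))
plan((.515,-.345,.26),np.deg2rad(5),G)
E
```

```text
[ 0.5073 -0.3491  0.125 ] [ 0.5078 -0.3523  0.125 ]
shift mm [-401.6365 -211.072   -29.1731] rot deg [-0.0868  0.0395 39.9702] rows 6.693940833874835
shift mm [-520.2353 -292.2417    0.    ] rot deg [ 0.  0. 20.] rows 8.670588525141254
```

move_arm --commands '[[[-0.0574, -0.0302, -0.0042, 0, 0, 0, 0.0854], [-0.0574, -0.0302, -0.0042, 0, 0, 0, 0.0854], [-0.0574, -0.0302, -0.0042, 0, 0, 0, 0.0854], [-0.0574, -0.0302, -0.0042, 0, 0, 0, 0.0854], [-0.0574, -0.0302, -0.0042, 0, 0, 0, 0.0854], [-0.0574, -0.0302, -0.0042, 0, 0, 0, 0.0854], [-0.0574, -0.0302, -0.0042, 0, 0, 0, 0.0854], [-0.0207, -0.0567, 0, 0, 0, 0, 0.0854], [-0.0207, -0.0567, 0, 0, 0, 0, 0.0854], [-0.0207, -0.0567, 0, 0, 0, 0, 0.0854], [-0.0207, -0.0567, 0, 0, 0, 0, 0.0854], [-0.0207, -0.0567, 0, 0, 0, 0, 0.0854], [-0.0207, -0.0567, 0, 0, 0, 0, 0.0854], [-0.0207, -0.0567, 0, 0, 0, 0, 0.0854], [-0.0207, -0.0567, 0, 0, 0, 0, 0.0854], [-0.0207, -0.0567, 0, 0, 0, 0, 0.0854], [-0.0207, -0.0567, 0, 0, 0, 0, 0.0854], [0, 0, 0, 0, 0, 10, 0.0854], [0, 0, 0, 0, 0, 10, 0.0854], [0, 0, 0, 0, 0, 10, 0.0854]]]'

```text
t: 2.6
eef_pos: [0.497, -0.3374, 0.259]
tool_rot: [-0.001, 0.465, 0.885, 0.0]
contact_force: [-0.6, 0.7, 0.4]
gripper_width: 1.0
grasp_force: 0.0
```

move_arm --commands '[[[0, 0, 0, 0, 0, 10, 0.0854], [0, 0, 0, 0, 0, 10, 0.0854], [0, 0, 0, 0, 0, 10, 0.0854], [0, 0, 0, 0, 0, 0, 0.0854]]]' --squeeze 60

```text
t: 3.1
eef_pos: [0.4972, -0.337, 0.2591]
tool_rot: [-0.0, 0.675, 0.738, -0.0]
contact_force: [0.5, -0.5, -0.4]
gripper_width: 1.001
grasp_force: 0.0
```

Run:
```python
from h import *
o=bot.get_obs(); np.save('Td.npy',tool(o)); print(o['t'],tool(o),o['q'],w2px('wrist',(.5075,-.351,.125)))
save('wrist','d.png',None,1.25)
```

```text
3.1 [[-0.0884  0.9961 -0.0009  0.4972]
 [ 0.9961  0.0884  0.0001 -0.337 ]
 [ 0.0002 -0.0009 -1.      0.2591]
 [ 0.      0.      0.      1.    ]] [-0.0257  0.3856  0.6853  1.7427 -0.2685  1.11    0.833 ] [325.3621 206.5839]
```

View pics/d.png

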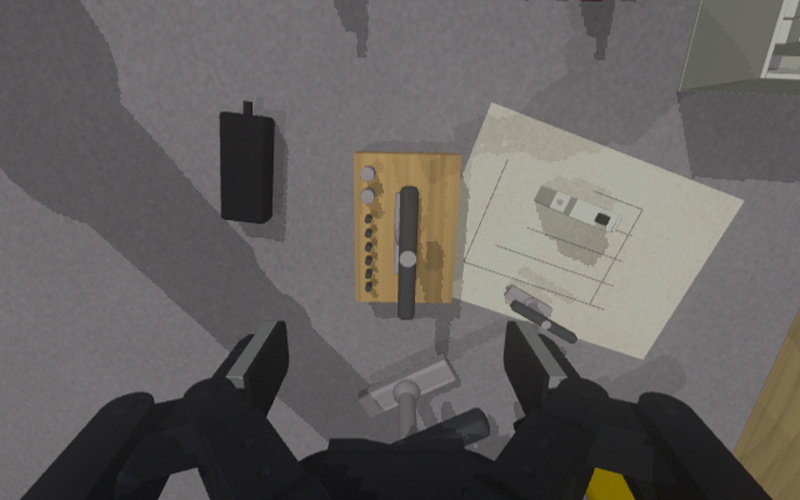

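Run:
```python
from h import *
T=np.load('Td.npy')
f=lambda u,v,z:px2w('wrist',(u/1.25,v/1.25),z,T)
print('dot',f(408,258.5,.125)); a,b=f(409,187,.125),f(406,319,.125); print(a,b,np.linalg.norm(a-b),np.degrees(np.arctan2(*(a-b)[:2])))
for q in[(355,153),(460,154),(452,303),(356,301)]: print(f(*q,.045))
print('big',f(470,425,.15),px2w('scene',(192,172),.14))
```

```text
dot [ 0.5085 -0.3511  0.125 ]
[ 0.5038 -0.2958  0.125 ] [ 0.5121 -0.4036  0.125 ] 0.10819417280076966 -4.393793877941975
[ 0.4547 -0.2798  0.045 ]
[ 0.5514 -0.2721  0.045 ]
[ 0.5643 -0.4226  0.045 ]
[ 0.4641 -0.4293  0.045 ]
big [ 0.5725 -0.4832  0.15  ] [ 0.5273 -0.5379  0.14  ]
```

The wrist view shows the block with its key, handle dot at (408,258) and bar ends at (408,187) and (406,319). The larger key lies well below it at about (450,410). I'll move over the key and down.

move_arm --commands '[[[-0.0075, 0.005, 0.02, 0, 0, 0.6, 0.0854], [-0.0075, 0.005, 0.03, 0, 0, 0, 0.0854], [0, 0, 0.04, 0, 0, 0, 0.0854], [0, 0, 0.04, 0, 0, 0, 0.0854], [0, 0, 0.032, 0, 0, 0, 0.0854], [0, 0, 0, 0, 0, 0, 0.0854]]]'

```text
t: 3.9
eef_pos: [0.5064, -0.3505, 0.094]
tool_rot: [-0.003, 0.679, 0.734, -0.001]
contact_force: [-0.4, -0.2, -0.4]
gripper_width: 1.001
grasp_force: 0.0
```

move_arm --commands '[[[0, 0.0018, -0.003, 0, 0, 0, 0.05], [0, 0, 0, 0, 0, 0, 0.025], [0, 0, 0, 0, 0, 0, 0.005], [0, 0, 0, 0, 0, 0, 0.005], [0, 0, 0, 0, 0, 0, 0.005], [0, 0, 0, 0, 0, 0, 0.005], [0, 0, 0, 0, 0, 0, 0.005], [0, 0, 0, 0, 0, 0, 0.005]]]' --squeeze 80

```text
t: 4.9
eef_pos: [0.5104, -0.3516, 0.1013]
tool_rot: [0.0, 0.68, 0.734, 0.0]
contact_force: [-1.9, 0.3, 5.8]
gripper_width: 0.148
grasp_force: 79.4
```

Run:
```python
from h import *
o=bot.get_obs(); print(o,tool(o))
```

```text
{'t': 4.9, 'q': array([ 0.0862,  0.5988,  0.5774,  1.8307, -0.4271,  0.8379,  0.9515]), 'joint_vel': array([-0.0014, -0.0004,  0.0013,  0.001 ,  0.0007,  0.0015, -0.0003]), 'joint_torque': array([ -0.1968, -51.0223,   9.6754, -20.6586,  -0.2246,  -0.6083,
        -0.0084]), 'eef_pos': array([ 0.5104, -0.3516,  0.1013]), 'tool_rot': array([0.0003, 0.6797, 0.7335, 0.0001]), 'contact_force': array([-1.8932,  0.3292,  5.8198]), 'torque': array([0.1939, 0.4267, 0.0164]), 'grasp_force': 79.42144632339478, 'gripper_width': 0.14794485331369772} [[-0.0761  0.9971  0.0006  0.5104]
 [ 0.9971  0.0761 -0.0001 -0.3516]
 [-0.0002  0.0006 -1.      0.1013]
 [ 0.      0.      0.      1.    ]]
```

move_arm --commands '[[[0, 0, -0.012, 0, 0, 0, 0.005], [0, 0, -0.02, 0, 0, 0, 0.005], [0, 0, -0.05, 0, 0, 0, 0.005], [0, 0, -0.05, 0, 0, 0, 0.005], [0.049, 0.0158, 0.007, 0, 0, 0, 0.005], [0.049, 0.0158, 0.007, 0, 0, 0, 0.005], [0.049, 0.0158, 0.007, 0, 0, 0, 0.005], [0.049, 0.0158, 0.007, 0, 0, 0, 0.005], [0.049, 0.0158, 0.007, 0, 0, 0, 0.005], [0, 0, 0, 0, 0, 0, 0.005]]]'

```text
t: 6.15
eef_pos: [0.5716, -0.095, 0.1977]
tool_rot: [-0.001, 0.676, 0.737, 0.001]
contact_force: [-0.7, -0.2, -2.8]
gripper_width: 0.148
grasp_force: 78.4
```

Run:
```python
from h import *
o=bot.get_obs(); np.save('Te.npy',tool(o)); print(o['contact_force'],o['gripper_width'],tool(o))
im=imaging.read_camera('wrist');cv2.imwrite('pics/e0.png',im[...,::-1])
cv2.imwrite('pics/e.png',cv2.resize(im[0:300,120:520],None,fx=2,fy=2,interpolation=cv2.INTER_CUBIC)[...,::-1])
```

```text
[-0.6664 -0.1676 -2.7877] 0.14756603364040496 [[-0.0849  0.9964 -0.0001  0.5716]
 [ 0.9964  0.0849  0.0025 -0.095 ]
 [ 0.0025  0.0001 -1.      0.1977]
 [ 0.      0.      0.      1.    ]]
```

View pics/e.png

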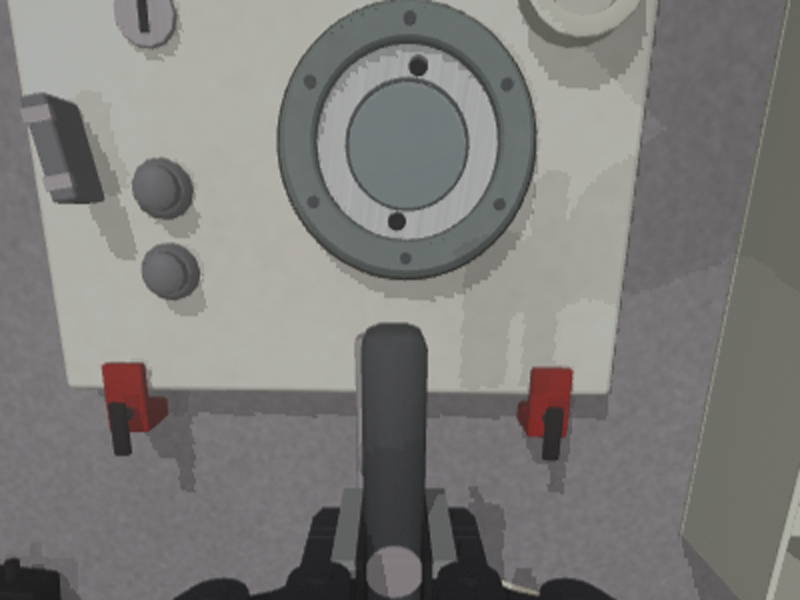

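Run:
```python
from h import *
T=np.load('Te.npy')
f=lambda u,v,z:px2w('wrist',(u/2+120,v/2),z,T)
a,b=f(418.5,66,.037),f(397,221.5,.037); print(a,b,(a+b)/2,np.linalg.norm(a-b),'line deg from y',-np.degrees(np.arctan2(*(a-b)[:2])))
l,r,t,u=f(347,143,.037),f(468,143,.037),f(408,78,.037),f(406,210,.037); print('bore',l,r,t,u)
a,b=f(68,387,.025),f(607,393,.025); print('edge',a,b,np.degrees(np.arctan2(*(b-a)[1::-1])))
# flange outer
l,r,t,u=f(277,140,.043),f(536,140,.043),f(407,0,.043),f(405,277,.043); print('flange',(l+r)/2,(t+u)/2)
```

```text
[0.5715 0.0475 0.037 ] [ 0.5677 -0.0203  0.037 ] [0.5696 0.0136 0.037 ] 0.0678982646677442 line deg from y -3.230866743626864
bore [0.5413 0.0127 0.037 ] [0.5977 0.0175 0.037 ] [0.5672 0.0423 0.037 ] [ 0.5716 -0.0146  0.037 ]
edge [ 0.3955 -0.1223  0.025 ] [ 0.6908 -0.1006  0.025 ] 4.21841694026361
flange [0.5689 0.0157 0.043 ] [0.5689 0.0126 0.043 ]
```

Run:
```python
from h import *
T=np.load('Te.npy')
f=lambda u,v,z:px2w('wrist',(u/2+120,v/2),z,T)
k=f(394,572,.2214);e1,e2=f(363,330,.2214),f(427,330,.2214);e=f(395,323,.2214);d=f(394,572,.2214); print(k,e1,e2,'end',e, np.linalg.norm(e-d), -np.degrees(np.arctan2(*(((e1+e2)/2)-d)[:2])))
print('in tool',T[:3,:3].T@(k-T[:3,3]))
q=T[:3,:3].T@(np.array([.5695,.014,.2214])-k); print('key->win tool',q)
plan((.5695,.014,.135),np.radians(-3.2))
```

```text
[ 0.5724 -0.0951  0.2214] [ 0.5614 -0.0398  0.2214] [ 0.5742 -0.0387  0.2214] end [ 0.5677 -0.0378  0.2214] 0.057505140086093566 4.70183895384038
in tool [-0.0001  0.0008 -0.0237]
key->win tool [0.109  0.0064 0.0003]
shift mm [112.1191   7.5836  63.2386] rot deg [ 0.0185 -0.0385  7.8459] rows 1.8686510054170553
```

move_arm --commands '[[[0.056, 0.0034, 0, 0, 0, 0, 0.005], [0.0561, 0.0034, 0, 0, 0, 0, 0.005], [0, 0, 0.03, 0, 0, 7.85, 0.005], [0, 0, 0.033, 0, 0, 0, 0.005], [0, 0, 0, 0, 0, 0, 0.005], [0, 0, 0, 0, 0, 0, 0.005], [0, 0, 0, 0, 0, 0, 0.005]]]'

```text
t: 7.08
eef_pos: [0.5698, 0.0106, 0.1363]
tool_rot: [0.001, 0.729, 0.685, 0.001]
contact_force: [0.6, 0.1, -2.3]
gripper_width: 0.151
grasp_force: 78.4
```

Run:
```python
from h import *
o=bot.get_obs(); np.save('Tf.npy',tool(o)); print(o['contact_force'],o['torque'],tool(o))
plan((.5695,.014,.135),np.radians(-3.2))
a=imaging.read_camera('wrist');b=imaging.read_camera('side')
cu=w2px('side',(.57,.014,.06)).astype(int)
b=b[cu[1]-75:cu[1]+75,cu[0]-65:cu[0]+65]
a=a[60:400,160:480]
cv2.imwrite('pics/f.png',np.hstack([cv2.resize(a,(480,510),interpolation=cv2.INTER_CUBIC),cv2.resize(b,(312,510)[:2],interpolation=cv2.INTER_CUBIC)])[...,::-1])
```

```text
[ 0.5882  0.0933 -2.2987] [ 0.0201 -0.036  -0.057 ] [[ 0.0617  0.9981  0.0027  0.5698]
 [ 0.9981 -0.0617  0.0005  0.0106]
 [ 0.0007  0.0027 -1.      0.1363]
 [ 0.      0.      0.      1.    ]]
shift mm [ 3.3292 -0.4975  1.2686] rot deg [ 0.1553 -0.04   -0.3349] rows 0.05548594434331263
```

View pics/f.png

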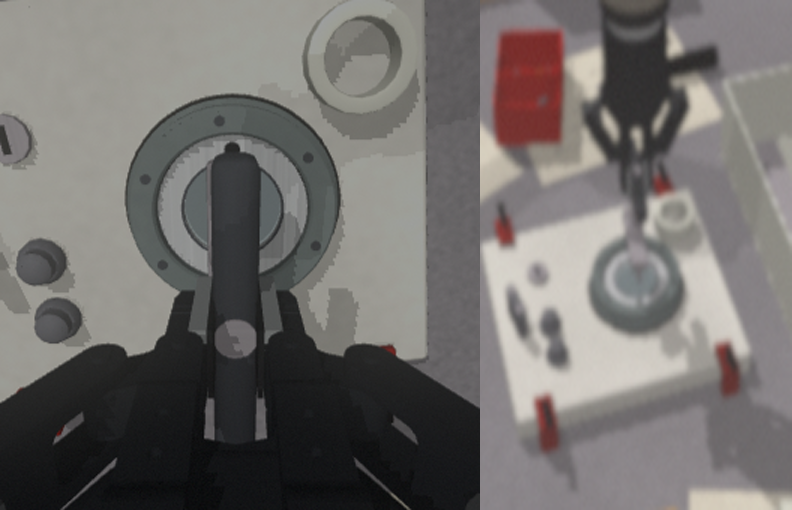

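Run:
```python
from h import *
T=np.load('Tf.npy')
f=lambda u,v,z:px2w('wrist',(u/1.5+160,v/1.5+60),z,T)
h=f(232,147,.037); k=f(236,339,T[2,3]+.0237); p=f(235,155,T[2,3]+.0237)
w=lambda p:T[:3,:3].T@(p-T[:3,3])
print(h,'hole tool',w(h),'dot',w(k),'barend',w(p))
o=bot.get_obs();print(o['t'],o['eef_pos']);plan((.5695,.014,.135),np.radians(-3.2))
```

```text
[0.5714 0.0492 0.037 ] hole tool [ 0.0386 -0.0011  0.0993] dot [-0.0001  0.0008 -0.0237] barend [ 0.0567  0.0005 -0.0237]
7.175 [0.5694 0.011  0.1358]
shift mm [ 2.9744 -0.0812  0.7729] rot deg [ 0.1101 -0.038  -0.2976] rows 0.049572851265562504
```

move_arm --commands '[[[0.003, -0.0008, 0.008, 0, 0, -0.3, 0.005], [0, 0, 0.01, 0, 0, 0, 0.005], [0, 0, 0, 0, 0, 0, 0.005], [0, 0, 0, 0, 0, 0, 0.005]]]'

```text
t: 7.68
eef_pos: [0.568, 0.0141, 0.1164]
tool_rot: [-0.0, 0.726, 0.687, -0.0]
contact_force: [0.3, 0.3, -1.8]
gripper_width: 0.148
grasp_force: 78.5
```

Run:
```python
from h import *
o=bot.get_obs(); print(o['t'],o['contact_force'],o['torque'],o['eef_pos'])
plan((.5695,.014,.117),np.radians(-3.2))
```

```text
7.675 [ 0.2823  0.2726 -1.8205] [-0.0356  0.0147  0.0157] [0.568  0.0141 0.1164]
shift mm [-0.0653  1.5208 -0.6326] rot deg [-0.0191  0.0176  0.0158] rows 0.025347476197601505
```

move_arm --commands '[[[0, 0.0006, 0.003, 0, 0, 0, 0.005], [0, 0, 0.003, 0, 0, 0, 0.005], [0, 0, 0.002, 0, 0, 0, 0.005], [0, 0, 0, 0, 0, 0, 0.005]]]'

```text
t: 8.18
eef_pos: [0.5685, 0.0143, 0.1084]
tool_rot: [-0.0, 0.726, 0.687, -0.0]
contact_force: [0.9, -0.7, -2.9]
gripper_width: 0.142
grasp_force: 78.5
```

Run:
```python
from h import *
o=bot.get_obs(); print(o['t'],o['contact_force'],o['torque'],o['eef_pos'])
plan((.5695,.014,.108),np.radians(-3.2))
```

```text
8.175 [ 0.8867 -0.7019 -2.9281] [-0.0254  0.0394  0.0143] [0.5685 0.0143 0.1084]
shift mm [-0.232  1.013  0.385] rot deg [-0.0179  0.0018  0.0233] rows 0.016883887748648272
```

move_arm --commands '[[[0, 0, 0.002, 0, 0, 0, 0.005], [0, 0, 0.0015, 0, 0, 0, 0.005], [0, 0, 0, 0, 0, 0, 0.005]]]'

```text
t: 8.55
eef_pos: [0.569, 0.0141, 0.1051]
tool_rot: [0.0, 0.726, 0.687, 0.0]
contact_force: [1.8, -0.4, -3.2]
gripper_width: 0.149
grasp_force: 78.3
```

move_arm --commands '[[[0, 0, 0.0015, 0, 0, 2, 0.005], [0, 0, 0, 0, 0, 3, 0.005], [0, 0, 0, 0, 0, 3, 0.005], [0, 0, 0, 0, 0, 3, 0.005], [0, 0, 0, 0, 0, 0, 0.005]]]'

```text
t: 9.18
eef_pos: [0.5698, 0.0138, 0.1039]
tool_rot: [0.001, 0.789, 0.614, 0.001]
contact_force: [4.5, -2.3, -2.0]
gripper_width: 0.146
grasp_force: 78.4
```

Run:
```python
from h import *
o=bot.get_obs(); print(o['t'],o['contact_force'],o['torque'],o['eef_pos'],o['q'][6])
plan((.569,.014,.1035),np.radians(-14.2))
```

```text
9.175 [ 4.4534 -2.2774 -2.0485] [-0.5356 -1.0746  0.1638] [0.5698 0.0138 0.1039] 0.01028898326702387
shift mm [-0.0169 -0.8155  0.3968] rot deg [ 0.1487  0.0208 -0.0037] rows 0.014160974688128627
```

move_arm --commands '[[[0, 0.0004, 0, 0, 0, 3, 0.005], [0, 0, 0, 0, 0, 3, 0.005], [0, 0, 0, 0, 0, 3, 0.005], [0, 0, 0, 0, 0, 2, 0.005], [0, 0, 0, 0, 0, 0, 0.005]]]'

```text
t: 9.8
eef_pos: [0.5698, 0.0137, 0.1039]
tool_rot: [0.001, 0.844, 0.536, 0.0]
contact_force: [3.9, -2.4, -2.2]
gripper_width: 0.147
grasp_force: 78.5
```

```bash
cat >> h.py <<'E'
def st(yawdeg,p=(.569,.014,.1035)):
    o=bot.get_obs(); print(o['t'],o['contact_force'],o['torque'],o['eef_pos'],'yaw',np.degrees(np.arctan2(tool(o)[1,1],tool(o)[0,1])))
    plan(p,np.radians(yawdeg))
E
python3 -c "
from h import *
st(-25.2)"
```

```text
9.8 [ 3.9498 -2.369  -2.2114] [-0.8891 -1.2337  0.224 ] [0.5698 0.0137 0.1039] yaw -25.176259528820662
shift mm [-0.0381 -0.8292  0.3597] rot deg [ 0.1025 -0.001   0.0237] rows 0.013820249895225576
```

move_arm --commands '[[[0, 0, 0, 0, 0, 3, 0.005], [0, 0, 0, 0, 0, 3, 0.005], [0, 0, 0, 0, 0, 0, 0.005]]]'

```text
t: 10.18
eef_pos: [0.5697, 0.0136, 0.1039]
tool_rot: [0.001, 0.871, 0.491, 0.0]
contact_force: [4.4, -2.4, -1.2]
gripper_width: 0.149
grasp_force: 78.6
```

```bash
python3 -c "
from h import *
st(-31.2)"
```

```text
10.175 [ 4.4066 -2.4398 -1.2055] [-0.9748 -1.1345  0.2035] [0.5697 0.0136 0.1039] yaw -31.196396919518758
shift mm [ 0.0231 -0.8277  0.362 ] rot deg [ 0.1001 -0.003   0.0036] rows 0.013794240899644166
```

move_arm --commands '[[[0, 0, 0, 0, 0, 1, 0.005], [0, 0, 0, 0, 0, 1, 0.005], [0, 0, 0, 0, 0, 0, 0.005]]]'

```text
t: 10.55
eef_pos: [0.5698, 0.0135, 0.1039]
tool_rot: [0.001, 0.88, 0.476, 0.001]
contact_force: [3.6, -3.5, -1.2]
gripper_width: 0.145
grasp_force: 78.5
```

```bash
python3 -c "
from h import *
st(-33.2)"
```

```text
10.55 [ 3.6016 -3.5103 -1.2209] [-1.0368 -1.1845  0.1765] [0.5698 0.0135 0.1039] yaw -33.1748811396259
shift mm [ 0.0135 -0.9151  0.3908] rot deg [ 0.1076 -0.0106  0.0251] rows 0.015252017966780546
```

move_arm --commands '[[[0, 0, 0, 0, 0, 1.2, 0.005], [0, 0, 0, 0, 0, 1.2, 0.005], [0, 0, 0, 0, 0, 0, 0.005]]]'

```text
t: 10.92
eef_pos: [0.5697, 0.0134, 0.1039]
tool_rot: [0.001, 0.889, 0.457, 0.0]
contact_force: [4.0, -3.6, -1.4]
gripper_width: 0.147
grasp_force: 78.6
```

```bash
python3 -c "
from h import *
st(-35.6)"
```

```text
10.925 [ 4.0476 -3.5649 -1.4437] [-1.0939 -1.1515  0.2426] [0.5697 0.0134 0.1039] yaw -35.57785302406446
shift mm [ 0.0509 -0.912   0.3744] rot deg [ 0.1068 -0.0077  0.0222] rows 0.015199384889413541
```

move_arm --commands '[[[0, 0, 0, 0, 0, 1.2, 0.005], [0, 0, 0, 0, 0, 1.2, 0.005], [0, 0, 0, 0, 0, 0, 0.005]]]'

```text
t: 11.3
eef_pos: [0.5697, 0.0134, 0.1039]
tool_rot: [0.001, 0.899, 0.439, 0.001]
contact_force: [4.1, -3.6, -1.4]
gripper_width: 0.146
grasp_force: 78.6
```

```bash
python3 -c "
from h import *
st(-38)"
```

```text
11.3 [ 4.1319 -3.633  -1.3535] [-1.0761 -1.1617  0.1852] [0.5697 0.0134 0.1039] yaw -37.978494000674544
shift mm [ 0.0309 -0.9414  0.3829] rot deg [ 0.1092 -0.0114  0.0215] rows 0.01569044240737491
```

move_arm --commands '[[[0, 0, 0, 0, 0, 1.2, 0.005], [0, 0, 0, 0, 0, 1.3, 0.005], [0, 0, 0, 0, 0, 0, 0.005]]]'

```text
t: 11.68
eef_pos: [0.5697, 0.0133, 0.1039]
tool_rot: [0.001, 0.908, 0.419, 0.0]
contact_force: [3.8, -3.0, -0.7]
gripper_width: 0.144
grasp_force: 78.6
```

```bash
python3 -c "
from h import *
st(-40.5)"
```

```text
11.675 [ 3.8232 -3.0481 -0.7132] [-1.0782 -1.0569  0.2364] [0.5697 0.0133 0.1039] yaw -40.48466880733148
shift mm [ 0.0563 -0.9527  0.3782] rot deg [ 0.107  -0.0113  0.0153] rows 0.015878307618304905
```

move_arm --commands '[[[0, 0, 0, 0, 0, 1.2, 0.005], [0, 0, 0, 0, 0, 1.3, 0.005], [0, 0, 0, 0, 0, 0, 0.005]]]'

```text
t: 12.05
eef_pos: [0.5697, 0.0133, 0.1039]
tool_rot: [0.001, 0.917, 0.399, 0.0]
contact_force: [3.6, -3.6, -0.5]
gripper_width: 0.141
grasp_force: 78.6
```

```bash
python3 -c "
from h import *
st(-43)"
```

```text
12.05 [ 3.644  -3.6248 -0.4621] [-1.1202 -1.1205  0.2132] [0.5697 0.0133 0.1039] yaw -42.98494248893099
shift mm [ 0.0744 -0.9596  0.3747] rot deg [ 0.1068 -0.0118  0.0151] rows 0.01599343225506304
```

move_arm --commands '[[[0, 0, 0, 0, 0, 1.2, 0.005], [0, 0, 0, 0, 0, 1.3, 0.005], [0, 0, 0, 0, 0, 0, 0.005]]]'

```text
t: 12.42
eef_pos: [0.5696, 0.0132, 0.1039]
tool_rot: [0.001, 0.926, 0.379, 0.0]
contact_force: [4.1, -3.5, -1.4]
gripper_width: 0.147
grasp_force: 78.6
```

```bash
python3 -c "
from h import *
st(-45.5)"
```

```text
12.425 [ 4.0671 -3.511  -1.392 ] [-1.2374 -1.1191  0.1989] [0.5696 0.0132 0.1039] yaw -45.49072130333215
shift mm [ 0.1037 -0.9761  0.3639] rot deg [ 0.1057 -0.0121  0.0093] rows 0.016269067939230296
```

move_arm --commands '[[[0, 0, 0, 0, 0, 1.2, 0.005], [0, 0, 0, 0, 0, 1.3, 0.005], [0, 0, 0, 0, 0, 0, 0.005]]]'

```text
t: 12.8
eef_pos: [0.5696, 0.0132, 0.1039]
tool_rot: [0.001, 0.934, 0.358, 0.0]
contact_force: [4.3, -3.4, -0.8]
gripper_width: 0.147
grasp_force: 78.6
```

```bash
python3 -c "
from h import *
st(-48)"
```

```text
12.8 [ 4.2962 -3.4387 -0.7731] [-1.2445 -0.977   0.1577] [0.5696 0.0132 0.1039] yaw -47.990306048179804
shift mm [ 0.0881 -1.0116  0.3961] rot deg [ 0.108  -0.016   0.0097] rows 0.016860240594088412
```

move_arm --commands '[[[0, 0, 0, 0, 0, 1.2, 0.005], [0, 0, 0, 0, 0, 1.3, 0.005], [0, 0, 0, 0, 0, 0, 0.005]]]'

```text
t: 13.18
eef_pos: [0.5696, 0.0131, 0.1039]
tool_rot: [0.001, 0.941, 0.338, 0.0]
contact_force: [4.3, -3.7, -1.3]
gripper_width: 0.147
grasp_force: 78.6
```

```bash
python3 -c "
from h import *
st(-50.5)"
```

```text
13.175 [ 4.269  -3.6846 -1.3205] [-1.1877 -1.0039  0.2168] [0.5696 0.0131 0.1039] yaw -50.49298465703736
shift mm [ 0.1198 -1.0551  0.3777] rot deg [ 0.1095 -0.0138  0.007 ] rows 0.01758553102149281
```

move_arm --commands '[[[0, 0, 0, 0, 0, 1.2, 0.005], [0, 0, 0, 0, 0, 1.3, 0.005], [0, 0, 0, 0, 0, 0, 0.005]]]'

```text
t: 13.55
eef_pos: [0.5695, 0.0131, 0.1039]
tool_rot: [0.001, 0.948, 0.317, 0.0]
contact_force: [3.7, -4.0, -1.0]
gripper_width: 0.149
grasp_force: 78.7
```

```bash
python3 -c "
from h import *
st(-53)"
```

```text
13.55 [ 3.7384 -3.9729 -1.0186] [-1.2867 -0.9807  0.2108] [0.5695 0.0131 0.1039] yaw -52.992057914681844
shift mm [ 0.1137 -1.0453  0.3677] rot deg [ 0.1066 -0.0136  0.008 ] rows 0.017421367742899447
```

move_arm --commands '[[[0, 0, 0, 0, 0, 1, 0.005], [0, 0, 0, 0, 0, 1, 0.005], [0, 0, 0, 0, 0, 0, 0.005]]]'

```text
t: 13.92
eef_pos: [0.5695, 0.013, 0.1039]
tool_rot: [0.001, 0.954, 0.301, 0.0]
contact_force: [4.0, -4.1, -0.9]
gripper_width: 0.144
grasp_force: 78.7
```

```bash
python3 -c "
from h import *
st(-55)"
```

```text
13.925 [ 3.9586 -4.1318 -0.8775] [-1.3207 -0.9524  0.2245] [0.5695 0.013  0.1039] yaw -54.99222808050532
shift mm [ 0.1071 -1.0876  0.3796] rot deg [ 0.1085 -0.0183  0.0078] rows 0.018126079011286114
```

move_arm --commands '[[[0, 0, 0, 0, 0, 1, 0.005], [0, 0, 0, 0, 0, 1, 0.005], [0, 0, 0, 0, 0, 0, 0.005]]]'

```text
t: 14.3
eef_pos: [0.5695, 0.013, 0.1039]
tool_rot: [0.001, 0.959, 0.285, 0.0]
contact_force: [3.1, -5.3, -0.9]
gripper_width: 0.147
grasp_force: 79.1
```

Run:
```python
from h import *
st(-57)
np.save('Tg.npy',tool())
save('wrist','g.png',(200,40,440,230),3.2)
```

```text
14.3 [ 3.0616 -5.3286 -0.8809] [-1.4998 -0.9168  0.8345] [0.5695 0.013  0.1039] yaw -56.88064251550934
shift mm [ 0.1292 -1.1031  0.3627] rot deg [0.1288 0.008  0.1193] rows 0.018385521876470343
```

View pics/g.png

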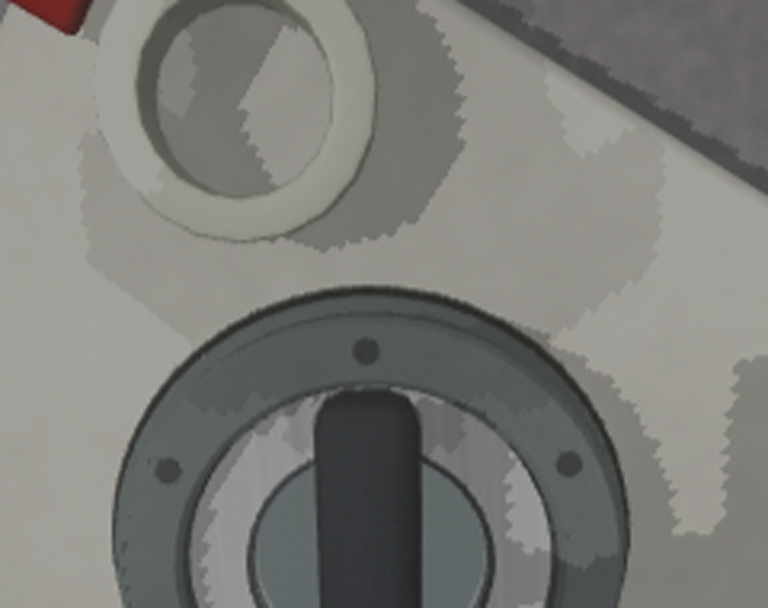

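The torque jumped from 0.22 to 0.83 N m, so the ring is on its hard stop. The picture shows the bar on the ring line with nothing else disturbed. I'll ease back within the pin play and lift out.

move_arm --commands '[[[0, 0, 0, 0, 0, -1.5, 0.005], [0, 0, 0, 0, 0, -1.5, 0.005], [0, 0, -0.005, 0, 0, 0, 0.005], [0, 0, -0.01, 0, 0, 0, 0.005], [0, 0, -0.04, 0, 0, 0, 0.005], [0, 0, -0.06, 0, 0, 0, 0.005], [0, 0, 0, 0, 0, -10, 0.005], [0, 0, 0, 0, 0, -10, 0.005], [0, 0, 0, 0, 0, -10, 0.005], [0, 0, 0, 0, 0, -10, 0.005], [0, 0, 0, 0, 0, -10, 0.005], [0, 0, 0, 0, 0, -8.3, 0.005], [0, 0, 0, 0, 0, 0, 0.005]]]'

```text
t: 15.98
eef_pos: [0.568, 0.0147, 0.2187]
tool_rot: [-0.001, 0.68, 0.733, -0.0]
contact_force: [-0.6, 1.1, -1.9]
gripper_width: 0.144
grasp_force: 78.7
```

Run:
```python
from h import *
st(4.36,(.5104,-.3516,.20))
```

```text
15.975 [-0.5672  1.1462 -1.9444] [-0.0465  0.0291  0.0266] [0.568  0.0147 0.2187] yaw 4.2533961673763585
shift mm [-361.015   -84.6167   18.2979] rot deg [-0.0966 -0.0797 -0.1067] rows 6.016915929310009
```

move_arm --commands '[[[-0.056, -0.0131, 0, 0, 0, 0, 0.005], [-0.056, -0.0131, 0.01, 0, 0, 0, 0.005], [0, 0, 0, 0, 0, 0, 0.005]]]'

```text
t: 16.35
eef_pos: [0.5488, -0.105, 0.2085]
tool_rot: [-0.0, 0.685, 0.729, -0.001]
contact_force: [0.1, 0.2, -1.7]
gripper_width: 0.145
grasp_force: 78.6
```

Run:
```python
from h import *
np.save('Tk.npy',tool()); st(4.36,(.5104,-.3516,.16))
save('wrist','k.png',(160,0,480,300),1.9)
```

```text
16.35 [ 0.0815  0.2382 -1.664 ] [ 0.0666 -0.0239  0.0215] [ 0.5488 -0.105   0.2085] yaw 3.6043580886197786
shift mm [-243.5942  -53.6704   48.9476] rot deg [-0.1266  0.0765 -0.7556] rows 4.059903188667256
```

View pics/k.png

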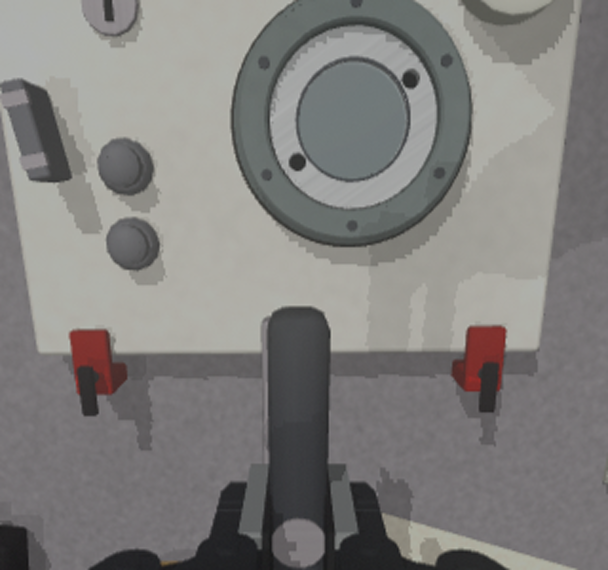

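move_arm --commands '[[[-0.0487, -0.0107, 0.002, 0, 0, -0.5, 0.005], [-0.0487, -0.0107, 0.006, 0, 0, 0, 0.005], [-0.0487, -0.0107, 0.01, 0, 0, 0, 0.005], [-0.0487, -0.0107, 0.015, 0, 0, 0, 0.005], [-0.0487, -0.0107, 0.015, 0, 0, 0, 0.005], [0, 0, 0, 0, 0, 0, 0.005], [0, 0, 0, 0, 0, 0, 0.005], [0, 0, 0, 0, 0, 0, 0.005]]]'

```text
t: 17.4
eef_pos: [0.5195, -0.3442, 0.1607]
tool_rot: [-0.0, 0.676, 0.737, 0.001]
contact_force: [0.5, 1.1, -2.6]
gripper_width: 0.146
grasp_force: 78.7
```

Run:
```python
from h import *
T=np.load('Tk.npy'); f=lambda u,v,z:px2w('wrist',(u/1.9+160,v/1.9),z,T)
a,b=f(411,78,.037),f(297,162,.037); print((a+b)/2,np.linalg.norm(a-b),'line deg',-np.degrees(np.arctan2(*(a-b)[:2])))
k=f(298.5,543,T[2,3]+.0237); print('key in tool',T[:3,:3].T@(k-T[:3,3]))
st(4.36,(.5104,-.3516,.13))
```

```text
[0.5695 0.0138 0.037 ] 0.06850149118053439 line deg -51.867837915012515
key in tool [-0.      0.0008 -0.0237]
17.4 [ 0.5047  1.054  -2.6431] [-0.0026 -0.0583  0.0062] [ 0.5195 -0.3442  0.1607] yaw 4.978901021842948
shift mm [-6.6516 -9.702  30.6731] rot deg [ 0.0371 -0.0702  0.6189] rows 0.5112179732600337
```

move_arm --commands '[[[-0.0067, -0.0097, 0.01, 0, 0, 0.6, 0.005], [0, 0, 0.015, 0, 0, 0, 0.005], [0, 0, 0, 0, 0, 0, 0.005], [0, 0, 0, 0, 0, 0, 0.005]]]'

```text
t: 17.9
eef_pos: [0.509, -0.3539, 0.1354]
tool_rot: [-0.0, 0.681, 0.733, -0.0]
contact_force: [-0.9, -0.5, -2.6]
gripper_width: 0.146
grasp_force: 78.6
```

Run:
```python
from h import *
st(4.36,(.5104,-.3516,.1013))
```

```text
17.9 [-0.8848 -0.5219 -2.5981] [-0.0021  0.0354  0.0011] [ 0.509  -0.3539  0.1354] yaw 4.228908349660595
shift mm [ 2.2299  1.5363 34.0528] rot deg [-0.0145 -0.0104 -0.1311] rows 0.5675461152302052
```

move_arm --commands '[[[0.0022, 0.0013, 0.01, 0, 0, 0, 0.005], [0, 0, 0.004, 0, 0, 0, 0.005], [0, 0, 0, 0, 0, 0, 0.005], [0, 0, 0, 0, 0, 0, 0.005]]]'

```text
t: 18.4
eef_pos: [0.5101, -0.3519, 0.1217]
tool_rot: [0.0, 0.681, 0.733, -0.0]
contact_force: [0.1, 0.4, -2.1]
gripper_width: 0.145
grasp_force: 78.7
```

Run:
```python
from h import *
st(4.36,(.5104,-.3516,.1013))
```

```text
18.4 [ 0.108   0.4251 -2.1146] [-0.042   0.0042 -0.0443] [ 0.5101 -0.3519  0.1217] yaw 4.2193629249055835
shift mm [ 0.3035  0.2939 20.3558] rot deg [ 0.005   0.0125 -0.1406] rows 0.33926318192755656
```

move_arm --commands '[[[0.0003, 0.0003, 0.005, 0, 0, -0.1, 0.005], [0, 0, 0.005, 0, 0, 0, 0.005], [0, 0, 0.005, 0, 0, 0, 0.005], [0, 0, 0.003, 0, 0, 0, 0.005], [0, 0, 0, 0, 0, 0, 0.005]]]'

```text
t: 19.02
eef_pos: [0.5102, -0.3514, 0.1033]
tool_rot: [-0.0, 0.68, 0.733, -0.0]
contact_force: [-0.2, -0.1, -2.1]
gripper_width: 0.148
grasp_force: 78.7
```

Run:
```python
from h import *
st(4.36,(.5104,-.3516,.1013))
```

```text
19.025 [-0.2203 -0.0991 -2.1163] [-0.0172 -0.0256  0.0148] [ 0.5102 -0.3514  0.1033] yaw 4.31687932840712
shift mm [-0.2215  0.1944  1.9527] rot deg [-0.028  -0.0132 -0.0431] rows 0.03254545131638676
```

In the slot with about 2 mm left. I'll seat it, open gently and back off upward.

move_arm --commands '[[[0, 0, 0.0012, 0, 0, 0, 0.005], [0, 0, 0.0009, 0, 0, 0, 0.005], [0, 0, 0, 0, 0, 0, 0.005]]]'

```text
t: 19.4
eef_pos: [0.5104, -0.3514, 0.1015]
tool_rot: [0.0, 0.68, 0.733, 0.0]
contact_force: [-0.4, 0.7, -1.4]
gripper_width: 0.148
grasp_force: 78.7
```

move_arm --commands '[[[0, 0, 0, 0, 0, 0, 0.02], [0, 0, 0, 0, 0, 0, 0.03], [0, 0, 0, 0, 0, 0, 0.05], [0, 0, 0, 0, 0, 0, 0.06], [0, 0, 0, 0, 0, 0, 0.06], [0, 0, -0.01, 0, 0, 0, 0.06], [0, 0, -0.03, 0, 0, 0, 0.06], [0, 0, -0.05, 0, 0, 0, 0.06], [0, 0, -0.06, 0, 0, 0, 0.06], [0, 0, 0, 0, 0, 0, 0.06]]]'

```text
t: 20.65
eef_pos: [0.5123, -0.3539, 0.2573]
tool_rot: [0.005, 0.68, 0.733, 0.001]
contact_force: [0.2, -0.3, 0.1]
gripper_width: 0.702
grasp_force: 0.0
```

Run:
```python
from h import *
st(4.36,(.5104,-.3516,.26)); save('wrist','m.png',(160,40,480,300),1.9)
```

```text
20.65 [ 0.2267 -0.296   0.0518] [ 0.0431 -0.0123  0.039 ] [ 0.5123 -0.3539  0.2573] yaw 4.279348742363805
shift mm [ 2.4502 -1.6865 -2.7212] rot deg [ 0.4816  0.2978 -0.0819] rows 0.04586421758613531
```

View pics/m.png

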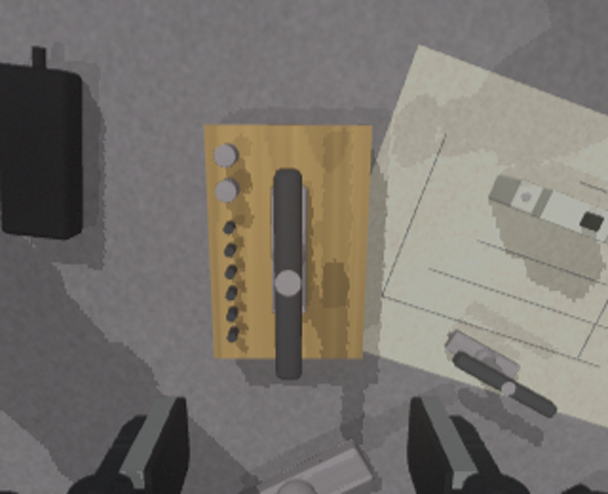

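The key stands upright in its slot again, handle dot at (288,283), and its surroundings are undisturbed. I'm handing in.

```bash
python3 -c "
from station import bot
print(bot.hand_in())"
```

```text
the job is handed in; nothing more can be done
None
```

The ring is turned clockwise to its hard stop (about 0.83 N m at the stop, below the 1.5 N m limit), the key stands back in its slot in the tool block, and the job was handed in at about 21 s with nothing else touched; no verdict was returned.

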